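Size a jar stopper in the stepped gauge

TASK

Find the size of the larger of the two knobbed wooden jar stoppers in the stepped wooden gauge. First try it on the smallest well, resting it level and centred on that well for a moment, then try it in the next well up, and leave it sitting flat in the first well that it drops into. Leave the smaller stopper where it stands.

Things in the scene. Friction and masses are not known exactly. Their poses are not given: they have to be found in the camera images.
- stopper: the larger jar stopper, standing on the worktop: a brown wooden disc 56 mm across, 18 mm thick, with a thin dark seal round its side and an upright round knob of the same wood, 26 mm across and 36 mm tall, on its middle (54 mm tall in all, about 0.12 kg). Origin: centre of the underside; z points up through the knob
- small_stopper: the smaller jar stopper, a bystander of the same wood and form: disc 38 mm across and 14 mm thick, knob 20 mm across and 30 mm tall (44 mm in all). Origin: centre of the underside; z up
- well_small (a point): centre of the mouth, level with the step's top 24 mm above the worktop, of the gauge's smallest and lowest well: 44 mm across, 12 mm deep, 80 mm along the row (+y of the gauge) from the middle well. The larger stopper cannot enter it and rests on its rim. z up
- gauge: the gauge, fixed: pale wooden block 116 mm wide, 268 mm long, three steps in a row, tops 24, 30, 36 mm high, each with a round blind well 12 mm deep: small, middle (72 mm), large (88 mm, too wide). Origin: on the worktop under the middle well's centre, 30 mm below its mouth; z up, y along the row to the small well. The larger stopper enters the middle well with 8 mm to spare all round
Mind the look-alikes: they are no part of the job. Leave any green or purple look-alike of the stopper alone.

How it is judged:
On the way:
1. the larger stopper is tried on the smallest well: resting level on its step, its centre within 15 mm of the well's centre (contact force between stopper and gauge above 0.3 N and horizontal distance between stopper and well_small below 0.015 m and z of stopper in the frame of well_small below 0.003 m and angle between stopper's own z axis and vertical below 0.17 rad), for 0.2 s.
At the end, for the whole second after the job is handed in: the larger stopper stands at rest on the floor of the middle well (underside at least 9 mm below its mouth, centre within 15 mm of the well's centre, within 10 degrees of upright), and the smaller stopper is within 30 mm of where it stood (horizontal distance between stopper and gauge below 0.015 m and z of stopper in the frame of gauge below 0.021 m and angle between stopper's own z axis and vertical below 0.17 rad and linear speed of stopper below 0.02 m/s and distance of small_stopper from where it was at the start of the episode below 0.03 m); the robot touches nothing.
It fails at once if the smaller stopper is moved by 30 mm or more (distance of small_stopper from where it was at the start of the episode above 0.03 m).
It also fails if it takes over 42 s, if anything falls off the work surface, if the arm or the gripper's body presses on something with over 40 N, if the wrist force passes 120 N, or if a joint passes its speed limit or range.

ROBOT

A 7-joint arm with a two-finger parallel gripper is mounted at the origin on a cart in front of the work surface, level with it; the furniture and walls round the work are solid. World frame = base frame: x ahead of the robot, y to its left, z up, the work surface at z = 0. Lengths are in m, angles in rad, forces in N, time in s.
With the tool pointing down it reaches from about 0.425 to 0.95 m from the base axis. Payload 4.7 kg.
Tool frame: the origin (TCP) lies at the very end of the fingers, on their centre line; the grasp point (between the pads) lies 19 mm behind it; z points along the fingers, y is the line along which they close (so a half turn about z gives the same grasp; the last joint's range is limited). The gripper opens to 87 mm and grips with 3 to 60 N. Pads are 19 mm wide; open, the fingers measure 117 mm over their backs; the gripper's body (75 mm by 190 mm) begins 51 mm behind the grasp point.
Start: joints at [-1.356, 0.469, -0.049, 1.532, 0.024, 1.141, -0.082], TCP at [0.163, 0.655, 0.202] pointing down, gripper open.
Joint ranges: [-2.59, 2.59], [-0.33, 1.99], [-1.39, 1.29], [0.1, 2.45], [-1.04, 4.18], [0.21, 1.99], [-2.66, 2.66]. Speed limits (rad/s): [2.57, 2.57, 3.14, 3.14, 3.14, 3.14, 3.14].

INTERFACE

Orientations are given as a 3x3 rotation matrix whose columns are the frame's x, y, z axes.
In Python, from workcell import sense, snapshot, camera_info, close_job gives the robot as it stands.
- The arm moves only by the tool jog_arm, never from a script. Its argument "plan" is a list that holds one entry, the list of rows, each a list of 7 numbers: the shift along the world's x, y, z in m, then the turn, a rotation vector about the world's x, y, z in degrees, then the opening, from 0 (shut) to 1 (fully open). In form: [[[x, y, z, rx, ry, rz, grip], ...]]. A call has 1 to 10 rows; each row is the pose to reach, as a shift and turn from the pose commanded when the call began; what a row does not reach only later rows make up. A row lasts 1/12 s, in which the tool goes at most 41.7 mm and 7.16 degrees, less where a joint would pass 70% of its speed; a pose out of reach is approached as far as the arm can. A call with a gripper value outside its range is refused whole. The fingers move at their own pace and stop on an object; "squeeze" is the grip in N (left out, the last holds). Time passes only in rows, so rows that repeat a pose let the fingers close. It gives the time, the measured TCP pose, the force, the opening and the grip force at its end, in the units of the state.
- sense(): the state, without advancing time (a new reading comes with each control period).
- snapshot(name): name is "scene" or "top" or "wrist"; returns the picture (384x512x3 uint8, red, green, blue); there is no depth.
- camera_info(name): a dict with "fx", "fy", "cx", "cy" (pixels), "R" (3x3) and "t" (3): a world point X has camera coordinates R X + t. Camera axes: x right, y down, z forward; pixel columns grow to the right and rows downward; lengths in m; the calibration is good to about 2 mm. A picture is of the moment at which its call begins: read the wrist's pose just before it. camera_info takes no time and is no camera call; for the wrist camera it gives the pose at the moment of the call.
- close_job(): hands the job in; it is judged then, once.
The state is a dict: "t": time; "joints": joint angles; "qd": joint speeds; "effort": joint torques, N m; "tool_pos": TCP position; "eef_rot": TCP orientation; "ft_force": force on the tool from outside, world axes, zero at the start; "wrist_torque": the same for the moment, N m; "gripper_width": finger opening in m; "grasp_force": force on a finger pad.
Only numpy, scipy, OpenCV 4.12 (cv2) and the standard library are available. Lean on these libraries where they do the work, as an engineer would, in place of code of your own. Each camera call takes 0.05 s, during which the arm holds its last target. There are 200 camera calls.

## Working session

There is one attempt and no reset: what is moved stays moved. The work goes in short steps, Python scripts to look and compute and a tool call to move; the robot and the scene stay as the last step left them, time stands still between calls to the robot, and variables do not carry over. Pictures are saved under pics/ and viewed, at most 10 in all, crops included, and the job is handed in when it is done.

Besides the shell and the picture viewer there is one more tool, called by a JSON object that holds its "op" and its "data", one argument or row to a line. jog_arm: Moves the arm, as the interface text tells. Its arguments: {"type":"object","properties":{"plan":{"type":"array"},"squeeze":{"type":"number"}},"required":["plan"]}

```bash
mkdir -p pics
python3 - <<'E'
from workcell import *
import cv2,numpy as np
s=sense();print(s['t'],s['tool_pos'],s['eef_rot'],s['gripper_width'])
for n in("scene","top"):
    im=snapshot(n);cv2.imwrite(f"pics/{n}0.png",im[:,:,::-1]);np.save(f"pics/{n}0.npy",im)
    c=camera_info(n);print(n,{k:np.round(c[k],3).tolist() for k in c})
a=[cv2.imread(f"pics/{n}0.png") for n in("scene","top")]
cv2.imwrite("pics/both0.png",cv2.resize(np.hstack(a),None,fx=.78,fy=.78))
E
```

```text
0.0 [0.16278193 0.65442432 0.20138922] [[-9.70432133e-01  2.41373869e-01 -3.62804577e-04]
 [ 2.41374115e-01  9.70430229e-01 -1.92530262e-03]
 [-1.12641213e-04 -1.95594716e-03 -9.99998081e-01]] 0.0873598705679286
scene {'fx': 457.969, 'fy': 457.969, 'cx': 251.197, 'cy': 190.982, 'R': [[0.662, -0.749, -0.001], [-0.568, -0.502, -0.652], [0.488, 0.432, -0.758]], 't': [-0.234, 0.366, 0.972]}
top {'fx': 440.72, 'fy': 440.72, 'cx': 260.507, 'cy': 189.74, 'R': [[0.019, -1.0, 0.021], [-0.986, -0.022, -0.167], [0.168, -0.018, -0.986]], 't': [0.084, 0.474, 0.973]}
```

View pics/both0.png

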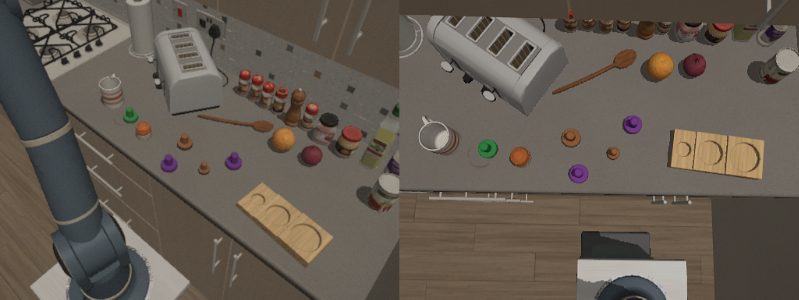

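The picture shows a brown knobbed disc at top px (219,177), a smaller brown one at (274,196), an orange-brown thing at (153,200), purple ones at (228,222) and (297,159), and a green one at (112,190). The gauge is at about (407,197). The larger stopper should be the one at (219,177), which I'll confirm in a crop.

Run:
```python
import cv2,numpy as np
t=cv2.imread("pics/top0.png")[140:245,90:310];s=cv2.imread("pics/scene0.png")[125:230,140:320]
t2=cv2.imread("pics/top0.png")[150:240,335:475]
f=lambda i:cv2.resize(i,None,fx=2.8,fy=2.8,interpolation=2)
W=790
def pad(i):return cv2.copyMakeBorder(i,0,0,0,W-i.shape[1],0)
cv2.imwrite("pics/crop0.png",np.vstack([pad(f(t)),pad(cv2.resize(np.hstack([s[:100],cv2.copyMakeBorder(t2,0,10,0,0,0)]),None,fx=2.4,fy=2.4))]))
```

```text
(no output)
```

View pics/crop0.png

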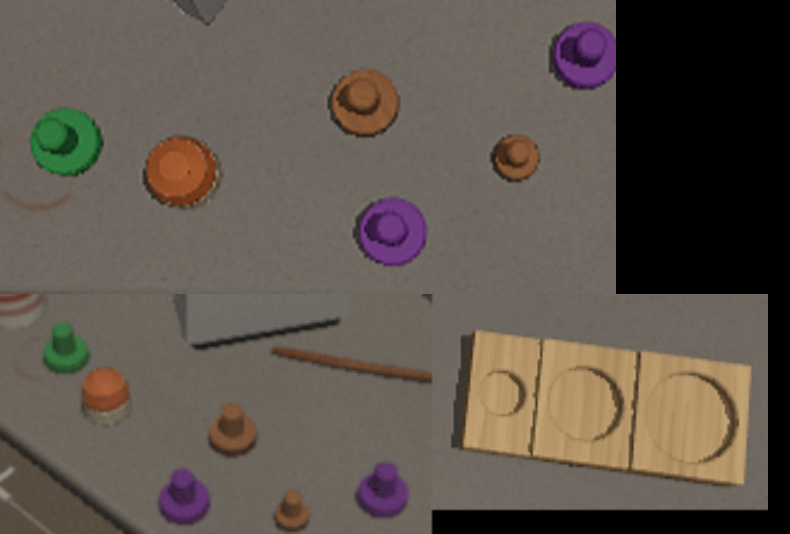

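The crop confirms it. The brown knobbed disc at top (220,176), scene (237,181), is the larger stopper. The one at (274,196) is the smaller, the orange thing is a jar, and green and purple are look-alikes.

```bash
cat > h.py <<'E'
import cv2,numpy as np
from workcell import *
def ray(c,p):
    R=np.array(c['R']);o=-R.T@np.array(c['t'])
    return o,R.T@np.array([(p[0]-c['cx'])/c['fx'],(p[1]-c['cy'])/c['fy'],1.])
def plane(c,p,z):
    o,d=ray(c,p);return o+d*(z-o[2])/d[2]
def tri(c1,p1,c2,p2):
    o1,d1=ray(c1,p1);o2,d2=ray(c2,p2)
    k=np.linalg.lstsq(np.c_[d1,-d2],o2-o1,rcond=None)[0]
    a,b=o1+k[0]*d1,o2+k[1]*d2
    return (a+b)/2,np.linalg.norm(a-b)
E
python3 - <<'E'
from h import *
T,S=camera_info("top"),camera_info("scene")
for n in("top","scene"):
    im=np.load(f"pics/{n}0.npy");h=cv2.cvtColor(im,cv2.COLOR_RGB2HSV)
    for nm,lo,hi in(("brown",(5,90,40),(14,200,255)),("gauge",(12,60,120),(25,160,255))):
        m=cv2.inRange(h,lo,hi)
        N,_,st,ce=cv2.connectedComponentsWithStats(m)
        print(n,nm,[(st[i].tolist(),ce[i].round(1).tolist()) for i in range(1,N) if st[i][4]>60])
print("knob top",tri(T,(219.6,172.9),S,(236.7,171)))
print("disc",plane(T,(220,176.5),.018))
f=lambda x,y:(335+x/2.4,150+(y-294)/2.4) if 0 else (335+(x-432)/2.4,150+(y-294)/2.4)
for nm,p,z in(("small",(501,393),.024),("mid",(585,403),.030),("large",(690,417),.036)):print(nm,f(*p),plane(T,f(*p),z))
print("toaster base",[plane(S,p,0).round(3) for p in((219,146),(282,136))])
print("small",plane(T,(274,196),.014),"jar",plane(T,(154,201),.04))
E
```

```text
top brown [([210, 23, 17, 8, 80], [218.3, 26.5]), ([235, 25, 16, 13, 116], [243.2, 30.6]), ([256, 26, 19, 16, 163], [263.8, 32.1]), ([304, 27, 24, 24, 432], [315.9, 37.7]), ([196, 63, 108, 58, 955], [265.2, 86.8]), ([208, 165, 24, 24, 452], [219.9, 176.3]), ([53, 167, 20, 30, 73], [66.9, 184.0]), ([142, 189, 25, 25, 499], [154.0, 200.7]), ([267, 188, 16, 17, 206], [274.2, 195.8])]
top gauge [([209, 165, 23, 22, 292], [220.6, 176.1]), ([348, 165, 32, 53, 1306], [363.4, 190.9]), ([377, 169, 43, 54, 1867], [397.7, 195.4]), ([418, 174, 50, 56, 2200], [442.2, 201.4]), ([267, 189, 15, 14, 96], [275.9, 196.3])]
scene brown [([305, 111, 11, 11, 61], [309.3, 116.3]), ([354, 111, 16, 12, 112], [361.5, 116.5]), ([364, 115, 28, 48, 677], [378.1, 139.2]), ([131, 119, 26, 10, 69], [144.6, 125.0]), ([334, 120, 11, 16, 67], [337.5, 127.6]), ([254, 147, 97, 22, 550], [313.0, 157.6]), ([174, 156, 20, 18, 295], [183.3, 164.6]), ([348, 167, 18, 27, 191], [357.2, 181.0]), ([227, 170, 20, 23, 314], [236.6, 181.9]), ([255, 207, 14, 17, 172], [261.4, 215.4]), ([471, 249, 19, 20, 105], [479.6, 260.4])]
scene gauge [([228, 177, 18, 12, 85], [237.0, 184.0]), ([445, 182, 15, 8, 67], [452.4, 185.8]), ([304, 234, 124, 104, 5106], [366.3, 284.3])]
knob top (array([0.5047808 , 0.18684638, 0.0608945 ]), np.float64(4.2196144064925905e-06))
disc [0.50507307 0.18893873 0.018     ]
small (363.75, 191.25) [ 0.47635308 -0.14850001  0.024     ]
mid (398.75, 195.41666666666669) [ 0.4672916  -0.22860311  0.03      ]
large (442.5, 201.25) [ 0.45486672 -0.32796609  0.036     ]
toaster base [array([0.587, 0.339, 0.   ]), array([0.75 , 0.222, 0.   ])]
small [0.46207741 0.0610579  0.014     ] jar [0.44055857 0.3349789  0.04      ]
```

{"op": "jog_arm", "data": {
  "plan": [
    [[0.342,-0.466,0.0,0,0,0,1],[0.342,-0.466,0.0,0,0,0,1],[0.342,-0.466,0.0,0,0,0,1],[0.342,-0.466,0.0,0,0,0,1],[0.342,-0.466,0.0,0,0,0,1],[0.342,-0.466,0.0,0,0,0,1],[0.342,-0.466,0.0,0,0,0,1],[0.342,-0.466,0.0,0,0,0,1],[0.342,-0.466,0.0,0,0,0,1],[0.342,-0.466,0.0,0,0,0,1]]
  ]
}}

```text
t: 0.93
tool_pos: [0.4101, 0.3171, 0.2024]
eef_rot: [[-0.97, 0.241, -0.0], [0.241, 0.97, 0.0], [0.0, -0.0, -1.0]]
ft_force: [0.5, -0.2, -0.6]
gripper_width: 0.0874
grasp_force: 0.0
```

{"op": "jog_arm", "data": {
  "plan": [
    [[0.095,-0.13,-0.05,0,0,0,1],[0.095,-0.13,-0.05,0,0,0,1],[0.095,-0.13,-0.05,0,0,0,1],[0.095,-0.13,-0.05,0,0,0,1],[0.095,-0.13,-0.05,0,0,0,1],[0.095,-0.13,-0.05,0,0,0,1],[0.095,-0.13,-0.05,0,0,0,1]]
  ]
}}

```text
t: 1.52
tool_pos: [0.504, 0.1895, 0.1521]
eef_rot: [[-0.97, 0.242, -0.001], [0.242, 0.97, 0.0], [0.001, -0.0, -1.0]]
ft_force: [-1.7, 0.9, 0.5]
gripper_width: 0.0866
grasp_force: 0.0
```

Run:
```python
from h import *
s=sense();print(s['t'],s['tool_pos'])
c=camera_info("wrist");im=snapshot("wrist");cv2.imwrite("pics/w1.png",im[:,:,::-1])
o,_=ray(c,(0,0));print(o)
h=cv2.cvtColor(im,cv2.COLOR_RGB2HSV);m=cv2.inRange(h,(4,70,30),(16,220,255))
N,_,st,ce=cv2.connectedComponentsWithStats(m)
for i in range(1,N):
    if st[i][4]>200:print(st[i],ce[i],plane(c,ce[i],.018))
```

```text
1.5167 [0.50399786 0.18946077 0.15213185]
[0.42681869 0.20798308 0.33580791]
[   0    0  109   41 2990] [48.14682274 14.81103679] [0.33350663 0.05145297 0.018     ]
[ 374   23   77   76 4507] [411.23674284  60.5362769 ] [0.44281372 0.34147106 0.018     ]
[  89  139   49   40 1492] [112.93163539 159.07707775] [0.46220744 0.05949146 0.018     ]
[ 227  141   59   59 2720] [255.89595588 170.24632353] [0.50522042 0.18716002 0.018     ]
[249 305  65  35 724] [281.12016575 321.85773481] [0.67782825 0.17233478 0.018     ]
```

View pics/w1.png

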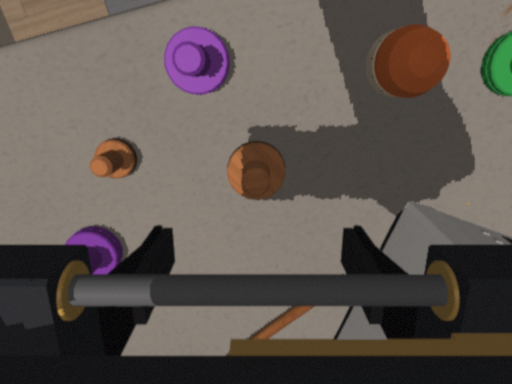

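The wrist view shows the stopper's disc centred at (256,170), which is about (0.505, 0.187). It sits between the fingers with clear space around it. Descending to grip the knob.

{"op": "jog_arm", "data": {
  "plan": [
    [[0.0,-0.001,-0.04,0,0,0,0.8],[0.0,-0.001,-0.08,0,0,0,0.8],[0.0,-0.001,-0.11,0,0,0,0.8],[0.0,-0.001,-0.127,0,0,0,0.8],[0.0,-0.001,-0.127,0,0,0,0.8],[0.0,-0.001,-0.127,0,0,0,0],[0.0,-0.001,-0.127,0,0,0,0],[0.0,-0.001,-0.127,0,0,0,0],[0.0,-0.001,-0.127,0,0,0,0],[0.0,-0.001,-0.127,0,0,0,0]]
  ],
  "squeeze": 20
}}

```text
t: 2.4
tool_pos: [0.5052, 0.1886, 0.0267]
eef_rot: [[-0.97, 0.241, 0.002], [0.241, 0.97, 0.001], [-0.002, 0.002, -1.0]]
ft_force: [0.1, -0.2, -1.0]
gripper_width: 0.0437
grasp_force: 0.0
```

{"op": "jog_arm", "data": {
  "plan": [
    [[0,0,0,0,0,0,0],[0,0,0,0,0,0,0],[0,0,0,0,0,0,0],[0,0,0,0,0,0,0],[0,0,0,0,0,0,0],[0,0,0,0,0,0,0]]
  ]
}}

```text
t: 2.9
tool_pos: [0.5045, 0.1879, 0.0257]
eef_rot: [[-0.97, 0.242, -0.0], [0.242, 0.97, -0.0], [0.0, -0.0, -1.0]]
ft_force: [-0.4, -0.5, 3.7]
gripper_width: 0.0247
grasp_force: 20.0
```

{"op": "jog_arm", "data": {
  "plan": [
    [[0,0,0.04,0,0,0,0],[0,0,0.08,0,0,0,0],[-0.003,-0.03,0.11,0,0,0,0],[-0.006,-0.07,0.12,0,0,0,0],[-0.009,-0.11,0.12,0,0,0,0],[-0.012,-0.15,0.12,0,0,0,0],[-0.015,-0.19,0.12,0,0,0,0],[-0.018,-0.23,0.12,0,0,0,0],[-0.022,-0.27,0.12,0,0,0,0],[-0.025,-0.31,0.12,0,0,0,0]]
  ]
}}

```text
t: 3.73
tool_pos: [0.4784, -0.1234, 0.1452]
eef_rot: [[-0.971, 0.241, -0.0], [0.241, 0.971, 0.001], [0.001, 0.0, -1.0]]
ft_force: [1.5, -0.6, -0.1]
gripper_width: 0.0243
grasp_force: 20.0
```

{"op": "jog_arm", "data": {
  "plan": [
    [[-0.003,-0.026,0,0,0,0,0],[-0.003,-0.026,0,0,0,0,0],[-0.003,-0.026,0,0,0,0,0],[-0.003,-0.026,0,0,0,0,0]]
  ]
}}

```text
t: 4.07
tool_pos: [0.4763, -0.1468, 0.145]
eef_rot: [[-0.971, 0.241, -0.001], [0.241, 0.971, 0.001], [0.001, 0.001, -1.0]]
ft_force: [-0.4, 0.2, -1.5]
gripper_width: 0.0244
grasp_force: 20.0
```

Run:
```python
from h import *
s=sense();print(s['t'],s['tool_pos'],s['gripper_width'],s['grasp_force'],s['ft_force'])
c=camera_info("wrist");im=snapshot("wrist");cv2.imwrite("pics/w2.png",im[:,:,::-1]);np.save("pics/w2.npy",im)
import pickle;pickle.dump(c,open("w2.pkl","wb"))
```

```text
4.0667 [ 0.47628097 -0.14678978  0.14498395] 0.02438847618796854 19.998765379423276 [-0.37141117  0.18624666 -1.54684764]
```

View pics/w2.png

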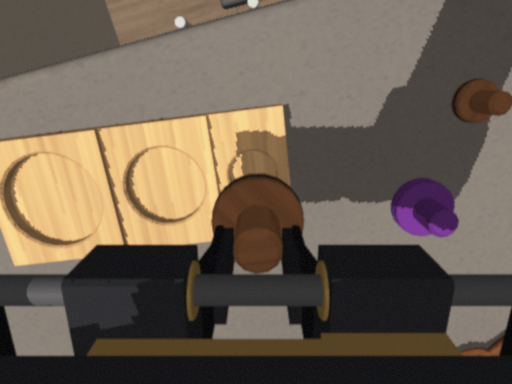

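The wrist view shows the well rims: small about (254,175), partly hidden by the held stopper, middle about (166,184) and large about (54,198).

Run:
```python
from h import *
import pickle;c=pickle.load(open("w2.pkl","rb"));T=camera_info("top")
for nm,p,q,z in(("small",(254,175),(363.75,191.25),.024),("mid",(166,184),(398.75,195.4),.03),("large",(54,198),(442.5,201.25),.036)):
    print(nm,plane(c,p,z).round(4),plane(T,q,z).round(4),tri(c,p,T,q))
# gauge outline corners on the wrist: small-end edge
for p in((284,106),(208,116),(97,129)):print(plane(c,p,.027).round(4))
# held disc: bbox x 212..303,y 175..
k=cv2.inRange(cv2.cvtColor(np.load("pics/w2.npy"),cv2.COLOR_RGB2HSV),(4,90,20),(14,255,150))[150:275,200:315]
print(cv2.boundingRect(k))
print("disc ctr",plane(c,(257.5,217),.119+.018), )
```

```text
small [ 0.4782 -0.1509  0.024 ] [ 0.4764 -0.1485  0.024 ] (array([ 0.47865116, -0.15077394,  0.01760696]), np.float64(0.0026170550668545923))
mid [ 0.4656 -0.2295  0.03  ] [ 0.4673 -0.2286  0.03  ] (array([ 0.47217867, -0.23901475,  0.00058034]), np.float64(0.0008979466081290866))
large [ 0.4526 -0.3289  0.036 ] [ 0.4549 -0.328   0.036 ] (array([ 0.45322046, -0.32676405,  0.03895181]), np.float64(0.0023849385754907736))
[ 0.4245 -0.111   0.027 ]
[ 0.417  -0.1762  0.027 ]
[ 0.4044 -0.2729  0.027 ]
(12, 23, 92, 100)
disc ctr [ 0.47451321 -0.14686363  0.137     ]
```

{"op": "jog_arm", "data": {
  "plan": [
    [[0.001,-0.003,-0.03,0,0,0,0],[0.001,-0.003,-0.06,0,0,0,0],[0.001,-0.003,-0.08,0,0,0,0],[0.001,-0.003,-0.089,0,0,0,0],[0.001,-0.003,-0.092,0,0,0,0],[0.001,-0.003,-0.094,0,0,0,0],[0.001,-0.003,-0.095,0,0,0,0],[0.001,-0.003,-0.096,0,0,0,0],[0.001,-0.003,-0.096,0,0,0,0],[0.001,-0.003,-0.096,0,0,0,0]]
  ]
}}

```text
t: 4.95
tool_pos: [0.478, -0.1509, 0.0502]
eef_rot: [[-0.97, 0.241, 0.002], [0.241, 0.97, -0.0], [-0.002, 0.0, -1.0]]
ft_force: [-0.6, 0.2, -1.6]
gripper_width: 0.0246
grasp_force: 20.0
```

{"op": "jog_arm", "data": {
  "plan": [
    [[0,0,-0.001,0,0,0,0],[0,0,-0.0015,0,0,0,0],[0,0,-0.002,0,0,0,0],[0,0,-0.002,0,0,0,0],[0,0,-0.002,0,0,0,0],[0,0,-0.002,0,0,0,0]]
  ]
}}

```text
t: 5.45
tool_pos: [0.4781, -0.1511, 0.0495]
eef_rot: [[-0.97, 0.242, 0.002], [0.242, 0.97, 0.001], [-0.002, 0.001, -1.0]]
ft_force: [-4.4, 1.2, 13.5]
gripper_width: 0.0247
grasp_force: 20.0
```

Contact is made at 13 N. I'll let go briefly so it rests freely, then look.

{"op": "jog_arm", "data": {
  "plan": [
    [[0,0,0.001,0,0,0,0],[0,0,0.001,0,0,0,0.45],[0,0,0.001,0,0,0,0.45],[0,0,0.001,0,0,0,0.45],[0,0,0.001,0,0,0,0.45],[0,0,0.001,0,0,0,0.45],[0,0,0.001,0,0,0,0.45],[0,0,0.001,0,0,0,0.45]]
  ]
}}

```text
t: 6.12
tool_pos: [0.4774, -0.1508, 0.0484]
eef_rot: [[-0.97, 0.241, -0.0], [0.241, 0.97, 0.0], [0.0, 0.0, -1.0]]
ft_force: [-0.1, -0.8, -0.8]
gripper_width: 0.0391
grasp_force: 0.0
```

Run:
```python
from h import *
s=sense();print(s['t'],s['tool_pos'],s['gripper_width'],s['ft_force'])
c=camera_info("wrist");im=snapshot("wrist")
cv2.imwrite("pics/w3.png",im[:,:,::-1])
```

```text
6.1167 [ 0.4773849  -0.15080086  0.04835262] 0.03905806326196637 [-0.1401913  -0.83314515 -0.81735373]
```

View pics/w3.png

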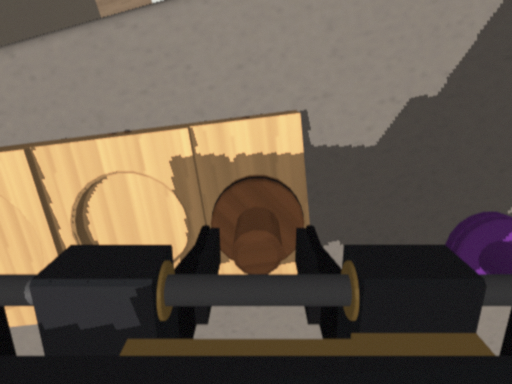

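It rests level on the small step with its disc at (257,222), over the small well, and does not enter. The middle well is clear at about (130,228). Regrip and move up.

{"op": "jog_arm", "data": {
  "plan": [
    [[0,0,0,0,0,0,0],[0,0,0,0,0,0,0],[0,0,0,0,0,0,0],[0,0,0,0,0,0,0],[0,0,0,0,0,0,0],[0,0,0.03,0,0,0,0],[0,0,0.04,0,0,0,0],[-0.006,-0.04,0.04,0,0,0,0],[-0.011,-0.079,0.04,0,0,0,0],[-0.011,-0.079,0.04,0,0,0,0]]
  ]
}}

```text
t: 7.0
tool_pos: [0.4651, -0.2388, 0.0896]
eef_rot: [[-0.968, 0.251, 0.003], [0.251, 0.968, -0.007], [-0.004, -0.006, -1.0]]
ft_force: [-0.4, -1.2, -1.1]
gripper_width: 0.0252
grasp_force: 20.0
```

{"op": "jog_arm", "data": {
  "plan": [
    [[0,0,0,0,0,0,0],[0,0,0,0,0,0,0]]
  ]
}}

```text
t: 7.17
tool_pos: [0.4663, -0.2296, 0.0882]
eef_rot: [[-0.97, 0.242, -0.0], [0.242, 0.97, 0.001], [0.0, 0.001, -1.0]]
ft_force: [0.2, 1.4, -0.8]
gripper_width: 0.0245
grasp_force: 20.0
```

Run:
```python
from h import *
s=sense();print(s['t'],s['tool_pos'],s['gripper_width'],s['grasp_force'],s['ft_force'])
im=snapshot("wrist");cv2.imwrite("pics/w4.png",im[:,:,::-1])
c=camera_info("wrist");p=s['tool_pos']
R=np.array(c['R'])
for z in (.030,):
  P=[R@np.array([.4665+.036*np.cos(a),-.2293+.036*np.sin(a),z])+c['t'] for a in np.arange(0,6.28,.785)]
  print([(int(c['fx']*q[0]/q[2]+c['cx']),int(c['fy']*q[1]/q[2]+c['cy'])) for q in P])
```

```text
7.1667 [ 0.46625044 -0.22962807  0.08824401] 0.024518574643966517 19.999945806339383 [ 0.24984352  1.43285415 -0.81118711]
[(268, 236), (298, 217), (305, 182), (283, 152), (245, 146), (214, 169), (210, 204), (232, 231)]
```

View pics/w4.png

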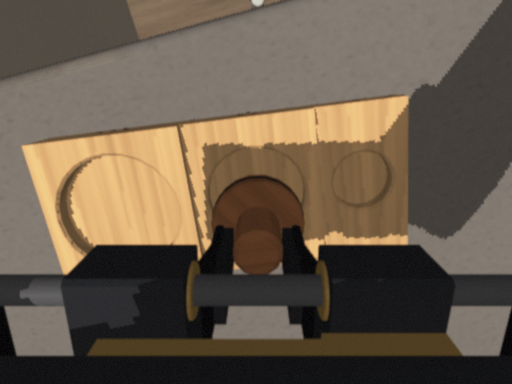

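The middle-well rim spans columns 210–304 with its top at row 147, as predicted. The stopper is centred over it, so lower it.

{"op": "jog_arm", "data": {
  "plan": [
    [[0,0,-0.015,0,0,0,0],[0,0,-0.028,0,0,0,0],[0,0,-0.035,0,0,0,0],[0,0,-0.04,0,0,0,0],[0,0,-0.043,0,0,0,0],[0,0,-0.045,0,0,0,0],[0,0,-0.046,0,0,0,0],[0,0,-0.046,0,0,0,0]]
  ]
}}

```text
t: 7.88
tool_pos: [0.4667, -0.2298, 0.0427]
eef_rot: [[-0.97, 0.241, 0.0], [0.241, 0.97, -0.0], [-0.0, 0.0, -1.0]]
ft_force: [-0.7, -0.1, -1.8]
gripper_width: 0.0249
grasp_force: 20.0
```

{"op": "jog_arm", "data": {
  "plan": [
    [[0,0,0,0,0,0,0.5],[0,0,0,0,0,0,0.5],[0,0,0,0,0,0,0.5],[0,0,0,0,0,0,0.5],[0,0,0,0,0,0,0.5],[0,0,0.03,0,0,0,0.5],[0,0,0.07,0,0,0,0.5],[0,0,0.11,0,0,0,0.5],[0,0,0.12,0,0,0,0.5],[0,0,0.12,0,0,0,0.5]]
  ]
}}

```text
t: 8.72
tool_pos: [0.4689, -0.231, 0.1662]
eef_rot: [[-0.97, 0.242, 0.008], [0.242, 0.97, -0.002], [-0.008, -0.0, -1.0]]
ft_force: [1.3, 0.4, -0.4]
gripper_width: 0.0436
grasp_force: 0.0
```

Run:
```python
from h import *
s=sense();print(s['t'],s['tool_pos'],s['gripper_width'],s['ft_force'])
c=camera_info("wrist");im=snapshot("wrist")
sc=snapshot("scene")[200:345,240:440]
cv2.imwrite("pics/w5.png",np.hstack([im[:,:,::-1][:250,:450],cv2.resize(sc[:,:,::-1],(345,250))]))
R=np.array(c['R'])
for r,z in((.028,.036),(.013,.072)):
  P=[R@np.array([.4665+r*np.cos(a),-.2295+r*np.sin(a),z])+c['t'] for a in np.arange(0,6.28,1.57)]
  print([(int(c['fx']*q[0]/q[2]+c['cx']),int(c['fy']*q[1]/q[2]+c['cy'])) for q in P])
```

```text
8.7167 [ 0.46888469 -0.23103617  0.1662264 ] 0.043601221691297126 [ 1.34268291  0.40271921 -0.42534395]
[(265, 193), (288, 158), (251, 136), (229, 172)]
[(262, 190), (274, 172), (255, 161), (244, 179)]
```

View pics/w5.png

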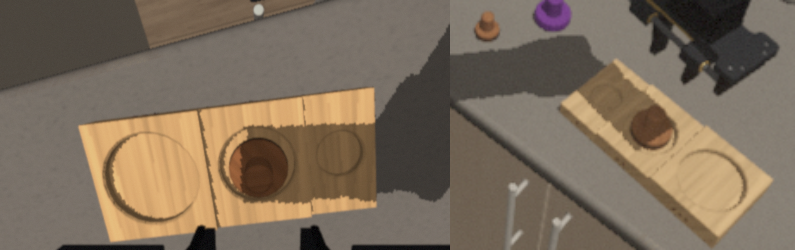

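The stopper stands flat inside the middle well, with its disc at (258,166) as predicted. The small stopper is untouched and the gripper is clear, so I'm handing in.

```bash
python3 -c "from workcell import *;print(close_job())"
```

```text
the job is handed in; nothing more can be done
None
```

The larger stopper rested level on the smallest well without entering, then dropped into the middle (72 mm) well, where I left it sitting flat; the smaller stopper was not touched, and the job is handed in (no verdict was returned).

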